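# Press the hand mill and paddle into the travel brew case

### The job

Pack the brew kit: fit the slim hand coffee mill and the bamboo stirring paddle into their own cutouts in the foam of the open travel case, and press each one down until it is fully home on the cutout's floor at both ends. Leave the moka pot, the funnel and the canisters on their turntable where they are.

Things in the scene. Friction and masses are not known exactly. Their poses are not given: they have to be found in the camera images.
- case: Open black travel case, fixed to the shelf: base 250 (x) x 282 (y) x 58 mm high, lid (42 mm high) folded back flat behind it at +x; latches and bail handle at -x. Origin under the base's centre, z up. The grey foam's top is 56 mm above the shelf; cutouts have teal floors and run along the case's y. The crank in the narrow cutout at x = +94 mm is already packed and fixed.
- mill_cutout (a point): Mouth centre of the mill's cutout: case x -60, y -8, z 56 mm. 54 mm wide, 166 mm long, 36 mm deep (3 mm spare all round), plus a stub slot 22 mm wide, 17 mm long at its +y end. Sprung foam ribs on its long sides, 44 mm apart, with sloped tops, hold the 48 mm wide mill tight. Laid in, it rests about 25 mm too high and needs a push of about 8 to 16 N; then it stays down.
- paddle_cutout (a point): Mouth centre of the paddle's cutout: case x +30, y 0, z 56 mm. 10 mm deep; blade part 49 mm wide (y -98 to -32 mm), handle part 25 mm wide (y -32 to +98 mm). Sprung foam ribs with sloped tops, 41 mm apart at the blade and 17 mm at the handle's end, grip it: laid in, it rests about 5 mm too high and needs a push of about 5 to 12 N; then it stays down.
- finger_notch (a point): A notch for fingers, case y -33 to +14 mm, crosses both cutouts; this point: its middle at the foam's top, case x 0, y -9.5, z 56 mm. It is 36 mm deep from case x -112 to +17 mm (both sides of the mill, near side of the paddle's handle) and 16 mm deep from x +43 to +68 mm (the handle's other side).
- mill: Slim hand coffee mill without crank, lying down: square metal body 160 mm long (its x), 48 x 48 mm, 350 g (varies); dark cup at its -x end, black cap at +x with a round axle stub, 10 mm thick, standing out 16 mm. Origin at the centre of the body's lower face, z up. In the case the stub points to the case's +y; home, its lower face is 20 and its top 68 mm above the shelf.
- mill_head (a point): On the mill's lower face at its stub end: x = +80 mm in the mill's frame.
- mill_foot (a point): On the mill's lower face at its dark cup end: x = -80 mm in the mill's frame.
- paddle: Bamboo stirring paddle lying flat, 190 mm long (its x), 10 mm thick, 60 g (varies): handle 20 mm wide from x -95 to +35 mm, round-ended blade 44 mm wide from +35 to +95 mm. Origin at mid-length on its underside, z up; centre of mass at x +21 mm. In the case the blade points to the case's -y; fully home, its top is flush with the foam, 56 mm above the shelf.
- paddle_blade (a point): On the paddle's underside in the blade: x = +75 mm in the paddle's frame.
- paddle_end (a point): On the paddle's underside near the handle's end: x = -85 mm in the paddle's frame.
- nest_mill_head (a point): On the mill cutout's floor, where point mill_head comes to lie: case x -60, y +72, z 20 mm.
- nest_mill_foot (a point): On the mill cutout's floor, where point mill_foot comes to lie: case x -60, y -88, z 20 mm.
- nest_paddle_blade (a point): On the paddle cutout's floor, where point paddle_blade comes to lie: case x +30, y -75, z 46 mm.
- nest_paddle_end (a point): On the paddle cutout's floor, where point paddle_end comes to lie: case x +30, y +85, z 46 mm.
- turntable: Round wooden turntable, 200 mm across, 32 mm high, with the three canisters on it; fixed base. Origin under its centre.
- canister0: Loose amber glass canister with a wooden lid, 64 mm across, 111 mm high, on the turntable. Origin under its centre.
- canister1: Second canister, same as canister0.
- canister2: Third canister, same as canister0.
- moka_pot: Chrome eight-sided moka pot, 90 mm across, 168 mm high, black handle at its +y side out to 80 mm. Origin under its centre.
- funnel: Grey plastic funnel standing mouth down, 112 mm across, 100 mm high. Origin under its centre.
Things that resemble listed ones, but are neither listed nor needed, are in the scene too. Of the things that look like the mill, take the one that is farthest to the robot's right at the start.

How it is judged:
By the outcome, as a careful person would: the job done as asked, in the order asked, and still so for the second after the job is handed in, with the robot touching nothing.
It also fails if it takes over 72 s, if anything falls off the work surface, if the arm or the gripper's body presses on something with over 40 N, if the wrist force passes 120 N, or if a joint passes its speed limit or range.

### The arm

A 6-joint arm with a two-finger parallel gripper is mounted at the origin on the work surface. World frame = base frame: x ahead of the robot, y to its left, z up, the work surface at z = 0. Lengths are in m, angles in rad, forces in N, time in s.
With the tool pointing down it reaches from about 0.375 to 0.75 m from the base axis. Payload 9 kg.
Tool frame: the origin (TCP) lies on the front face of the gripper's body, between the roots of the fingers; the fingertips stand 73 mm ahead of it and the grasp point (between the pads) lies 54 mm ahead of it; z points along the fingers, y is the direction in which the jaws open and shut (so a half turn about z gives the same grasp; the last joint's range is limited). The gripper opens to 85 mm and grips with 20 to 120 N. Pads are 22 mm wide; open, the fingers measure 114 mm over their backs; the gripper's body (76 mm by 85 mm) begins 54 mm behind the grasp point. The pads swing forward as they close: fully open they stand 13 mm farther back than shut.
Start: joints at [0.953, 0.104, 0.097, 1.564, 0, 1.353], TCP at [0.234, 0.553, 0.304] pointing down, gripper open.
Joint ranges: [-2.99, 2.99], [-0.84, 1.86], [-1.1, 1.16], [-1.84, 2.11], [-1.51, 1.56], [-3.14, 3.14]. Speed limits (rad/s): [2.22, 2.22, 2.57, 3.14, 3.14, 3.14].

### API

Orientations are given as [roll, pitch, yaw] about the fixed x, y, z axes, in that order (R = Rz(yaw) Ry(pitch) Rx(roll)).
In Python, from plant import readout, viewer, job gives the robot as it stands.
- The arm moves only by the shell command python3 -m handwheel 'ROWS' [FORCE]. ROWS is JSON, one flat list of numbers, 7 for each row, row after row: the opening, from -1 (shut) to 1 (fully open), so that 0 is half open, then the shift along the world's x, y, z in m, then the turn, a rotation vector about the world's x, y, z in rad. In form: [fingers, dx, dy, dz, ax, ay, az, fingers, dx, dy, dz, ax, ay, az, ...]. A call has 1 to 8 rows; each row shifts and turns the commanded pose from where the row before left it; what a row does not reach is not made up. A row lasts 1/12 s, in which the tool goes at most 41.7 mm and 7.16 degrees, less where a joint would pass 70% of its speed; a pose out of reach is approached as far as the arm can. A call with a gripper value outside its range is refused whole. The fingers move at their own pace and stop on an object; FORCE is the grip in N (left out, the last holds). Time passes only in rows, so rows that do not move let the fingers close. It gives the time, the measured TCP pose, the force and the opening at its end, in the units of the state.
- readout.state(): the state, without advancing time (a new reading comes with each control period).
- viewer.get_image(name): name is "scene" or "top" or "wrist"; returns a dict with "color" (420x560x3 uint8, red, green, blue), "depth" (420x560 float32, m along the optical axis (not along the pixel's ray), 0 where there is no reading), "fx", "fy", "cx", "cy" (pixels), "origin" and "attitude" of the camera in the world; the wrist camera has in their place "T_tool_cam" (4x4, takes a point from camera to tool coordinates, whose origin is the TCP and whose axes are the flange's). Camera axes: x right, y down, z forward; pixel columns grow to the right and rows downward; lengths in m; the calibration is good to about 2 mm. A picture is of the moment at which its call begins: read the wrist's pose just before it.
- job.finish_job(): hands the job in, once; it reports no verdict.
The state is a dict: "clock": time; "qpos": joint angles; "qvel": joint speeds; "tau": joint torques, N m; "tcp_pos": TCP position; "ee_rot": TCP orientation; "ft_force": force on the tool from outside, world axes, zero at the start; "wrist_torque": the same for the moment, N m; "grip_width": finger opening in m.
Only numpy, scipy, OpenCV 4.12 (cv2) and the standard library are available. Lean on these libraries where they do the work, as an engineer would, in place of code of your own. Each camera call takes 0.05 s, during which the arm holds its last target. There are 200 camera calls.

## Working session

There is one attempt and no reset: what is moved stays moved. The work goes in short steps, Python scripts to look and compute and a shell command to move; the robot and the scene stay as the last step left them, time stands still between calls to the robot, and variables do not carry over. Pictures are saved under pics/ and viewed, about 8 in all and at most 12, crops included, and the job is handed in when it is done.

```bash
mkdir -p pics; ls; cat > h.py <<'E'
import numpy as np, cv2
from plant import readout, viewer, job
from scipy.spatial.transform import Rotation as R
def grab(n):
    s=readout.state(); d=viewer.get_image(n)
    if n=="wrist":
        T=np.eye(4); r=np.array(s["ee_rot"])
        T[:3,:3]=R.from_euler('xyz',r).as_matrix() if r.size==3 else r
        T[:3,3]=s["tcp_pos"]; C=T@np.array(d["T_tool_cam"])
    else:
        C=np.eye(4); a=np.array(d["attitude"]); C[:3,:3]=R.from_euler('xyz',a).as_matrix() if a.size==3 else a; C[:3,3]=d["origin"]
    d["C"]=C; return d
def save(d,f): cv2.imwrite(f,cv2.cvtColor(d["color"],cv2.COLOR_RGB2BGR))
def cast(d,uv,z):
    uv=np.atleast_2d(uv).astype(float)
    r=np.c_[(uv[:,0]-d["cx"])/d["fx"],(uv[:,1]-d["cy"])/d["fy"],np.ones(len(uv))]@d["C"][:3,:3].T
    o=d["C"][:3,3]; return o+r*((z-o[2])/r[:,2])[:,None]
def cloud(d):
    v,u=np.mgrid[:420,:560]; z=d["depth"]
    p=np.dstack([(u-d["cx"])/d["fx"]*z,(v-d["cy"])/d["fy"]*z,z])
    return p@d["C"][:3,:3].T+d["C"][:3,3]
E
python3 - <<'E'
from h import *
s=readout.state();print(s)
for n in("top","scene"):
    d=grab(n);save(d,f"pics/{n}0.png");print(n,d["C"].round(3).tolist(),d["fx"],np.array(d.get("attitude")).shape)
    import pickle;pickle.dump(d,open(f"{n}0.pkl","wb"))
E
```

```text
pics
{'clock': 0.0, 'qpos': array([ 9.53312976e-01,  1.04704102e-01,  9.64595615e-02,  1.56388527e+00,
       -8.00162153e-06,  1.35310397e+00]), 'qvel': array([ 3.91321467e-04,  9.55414996e-04,  7.68771937e-04,  1.04391493e-03,
       -6.41156648e-07,  2.29770422e-04]), 'tau': array([-1.59282004e-03, -5.56925440e+01,  5.03653121e+01,  1.66987139e-02,
       -4.35291222e-04,  2.16400849e-05]), 'tcp_pos': array([0.23338412, 0.55249287, 0.3031141 ]), 'ee_rot': array([-3.14028892e+00, -2.80188556e-04,  2.74180148e+00]), 'ft_force': array([-0.13885432,  0.15589383, -0.06087427]), 'wrist_torque': array([-0.02650075,  0.01166343, -0.00695444]), 'grip_width': 0.08560016012932738}
top [[-0.021, -0.989, 0.149, 0.242], [-1.0, 0.019, -0.016, 0.029], [0.013, -0.149, -0.989, 1.602], [0.0, 0.0, 0.0, 1.0]] 483.0764379909873 (3,)
scene [[-0.083, 0.595, -0.799, 1.646], [0.996, 0.068, -0.054, 0.079], [0.022, -0.801, -0.598, 0.953], [0.0, 0.0, 0.0, 1.0]] 388.8746195339826 (3,)
```

View pics/top0.png

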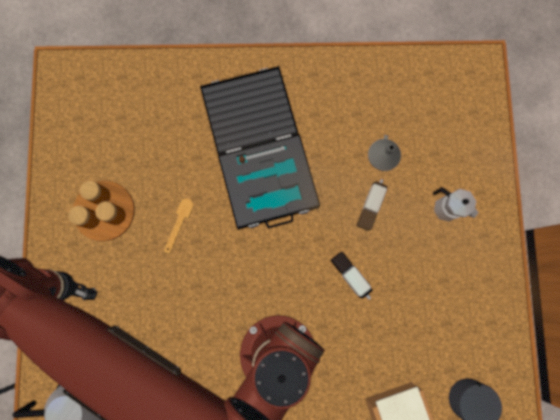

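View pics/scene0.png

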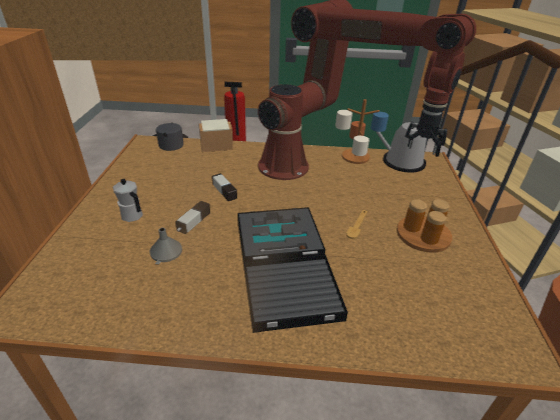

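The top view shows two mill-like things: A at about (372,207) and B at about (352,275). A lies farther right in the image, which is world -y, so A fits "farthest to the robot's right". The paddle is at (178,225) and the case base at (268,185). I'll check A in one enlarged crop and measure roughly.

```bash
python3 - <<'E'
from h import *; import pickle
d=pickle.load(open("top0.pkl","rb")); c=cv2.cvtColor(d["color"],cv2.COLOR_RGB2BGR)
a=cv2.resize(c[170:310,310:410],None,fx=4,fy=4,interpolation=cv2.INTER_CUBIC)
b=cv2.resize(c[190:260,150:210],None,fx=5,fy=5,interpolation=cv2.INTER_CUBIC)
o=np.zeros((560,720,3),np.uint8);o[:,:400]=a;o[:350,410:710]=b;cv2.imwrite("pics/crop1.png",o)
P=cloud(d);H=P[...,2]
print("table z",np.median(H[300:340,100:130]),H[330,450])
for n,(u0,v0,u1,v1),zt,lo in(("A",(350,175,392,238),.048,.025),("B",(325,245,380,305),.048,.025),("pad",(155,192,198,258),.01,None)):
    m=np.zeros(H.shape,np.uint8)
    if lo: m[v0:v1,u0:u1]=(H[v0:v1,u0:u1]>lo)
    else:
        x=c[v0:v1,u0:u1].astype(int); hsv=cv2.cvtColor(c,cv2.COLOR_BGR2HSV)[v0:v1,u0:u1]; m[v0:v1,u0:u1]=(hsv[...,2]>195)&(hsv[...,1]>100)
    k=max(cv2.findContours(m,0,2)[0],key=cv2.contourArea)[:,0]
    W=cast(d,k,zt)[:,:2].astype(np.float32); r=cv2.minAreaRect(W*1000); print(n,len(k),r,P[v0:v1,u0:u1][m[v0:v1,u0:u1]>0][:,2].mean())
    print(W[W[:,0].argmax()],W[W[:,0].argmin()])
hsv=cv2.cvtColor(c,cv2.COLOR_BGR2HSV)
print(cast(d,[(268,185),(219,139),(300,135),(319,206),(238,228)],.058).round(3))
E
```

```text
table z 0.0032708690672096363 6.510598577014193e-05
A 84 ((478.61346435546875, -320.6802062988281), (50.1605110168457, 173.04107666015625), 66.48968505859375) 0.06902254501974253
[ 0.5585566 -0.3506405] [ 0.39411658 -0.30924508]
B 52 ((245.4917449951172, -244.44247436523438), (173.8677978515625, 49.83456039428711), 36.861297607421875) 0.06783249909490689
[ 0.3251231  -0.20573197] [ 0.17466576 -0.29489714]
pad 72 ((431.0141906738281, 320.43475341796875), (39.809879302978516, 170.31082153320312), 68.55052185058594) 0.022420932170180152
[0.51030743 0.30204752] [0.35148963 0.3467816 ]
[[ 0.543  0.022  0.058]
 [ 0.701  0.18   0.058]
 [ 0.71  -0.087  0.058]
 [ 0.471 -0.142  0.058]
 [ 0.405  0.12   0.058]]
```

View pics/crop1.png

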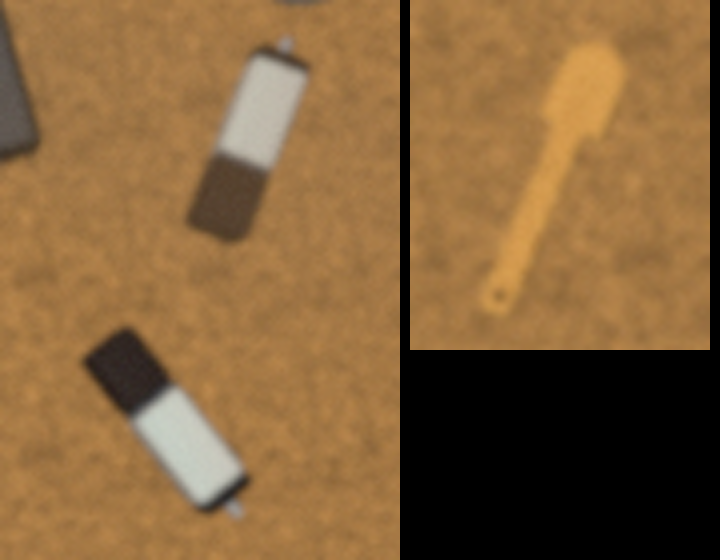

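A (372,207) has the dark cup at its lower end and the stub at its upper right end (world +x), so A is the mill to take. B is the decoy. The paddle's blade points to +x, right. I'll go over the case for a wrist look on the way.

```bash
python3 -m handwheel '[1,0.019,-0.033,0.01,0,0,0,1,0.019,-0.033,0.01,0,0,0,1,0.019,-0.033,0.01,0,0,0,1,0.019,-0.033,0.01,0,0,0,1,0.019,-0.033,0.01,0,0,0,1,0.019,-0.033,0.01,0,0,0,1,0.019,-0.033,0.01,0,0,0,1,0.019,-0.033,0.01,0,0,0]' 40
python3 -m handwheel '[1,0.019,-0.033,0.01,0,0,0,1,0.019,-0.033,0.01,0,0,0,1,0.019,-0.033,0.01,0,0,0,1,0.019,-0.033,0.01,0,0,0,1,0.019,-0.033,0.01,0,0,0,1,0.019,-0.033,0.01,0,0,0,1,0,-0.02,0,0,0,0,1,0,0,0,0,0,0]'
python3 - <<'E'
from h import *
import pickle
d=grab("wrist");print(np.array(d["T_tool_cam"]).round(3).tolist(),d["fx"]);save(d,"pics/w1.png");pickle.dump(d,open("w1.pkl","wb"))
print(readout.state()["tcp_pos"],cast(d,[(0,0),(559,0),(559,419),(0,419)],.05).round(3).tolist())
E
```

```text
clock: 0.77
tcp_pos: [0.3859, 0.287, 0.3842]
ee_rot: [3.142, -0.0, 2.742]
ft_force: [0.3, 0.5, -0.5]
grip_width: 0.0854
clock: 1.43
tcp_pos: [0.5005, 0.0671, 0.4434]
ee_rot: [-3.141, -0.001, 2.738]
ft_force: [0.3, 0.0, -0.2]
grip_width: 0.0856
[[-0.001, -0.945, -0.328, 0.085], [1.0, -0.001, -0.0, 0.001], [0.0, -0.328, 0.945, -0.069], [0.0, 0.0, 0.0, 1.0]] 348.85049418647617
[0.49998517 0.06885337 0.44346186] [[0.21, -0.162, 0.05], [0.467, 0.438, 0.05], [1.14, 0.338, 0.05], [0.748, -0.58, 0.05]]
```

View pics/w1.png

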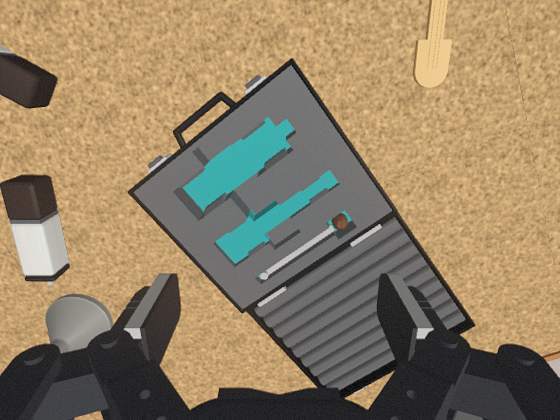

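The wrist view shows the case base with corners near (130,191), (292,60), (393,214) and (243,310). The mill cutout is at (240,165), with its stub slot at upper right, which is case +y. The paddle cutout is at (278,218). Mill A is at (35,228), and the paddle's blade is at (432,65).

```bash
cat >> h.py <<'E'
def fit2(src,dst):
    cs,cd=src.mean(0),dst.mean(0); a,b=src-cs,dst-cd
    th=np.arctan2((a[:,0]*b[:,1]-a[:,1]*b[:,0]).sum(),(a*b).sum()); c,s=np.cos(th),np.sin(th)
    M=np.array([[c,-s],[s,c]]); t=cd-M@cs; return th,t,dst-(src@M.T+t)
def proj(d,p):
    p=(np.atleast_2d(p)-d["C"][:3,3])@d["C"][:3,:3]; return p[:,:2]/p[:,2:]*[d["fx"],d["fy"]]+[d["cx"],d["cy"]]
E
python3 - <<'E'
from h import *; import pickle
d=pickle.load(open("w1.pkl","rb")); g=cv2.cvtColor(d["color"],cv2.COLOR_RGB2GRAY)
k=np.array([(130,191),(292,60),(393,214),(243,310)],np.float32).reshape(-1,1,2)
k=cv2.cornerSubPix(g,k,(6,6),(-1,-1),(3,50,.01))[:,0];print(k)
W=cast(d,k,.058)[:,:2]
src=np.array([(-.125,-.141),(-.125,.141),(.125,.141),(.125,-.141)])
th,t,r=fit2(src,W);print("case",th,np.degrees(th),t,(r*1000).round(1).tolist())
hsv=cv2.cvtColor(d["color"],cv2.COLOR_RGB2HSV);m=((abs(hsv[...,0].astype(int)-88)<10)&(hsv[...,1]>120)).astype(np.uint8)
M=np.array([[np.cos(th),-np.sin(th)],[np.sin(th),np.cos(th)]])
for c in cv2.findContours(m,0,2)[0]:
    if cv2.contourArea(c)<300: continue
    for z in(.02,.046):
        L=(cast(d,c[:,0],z)[:,:2]-t)@M; print(z,cv2.contourArea(c),(L.min(0)*1000).round(),(L.max(0)*1000).round())
o=d["color"].copy()
for p in [(-60,72,20),(-60,-88,20),(30,-75,46),(30,85,46),(-87,-91,56),(-87,75,56),(-33,75,56),(-33,-91,56),(17.5,98,56),(42.5,98,56),(5.5,-98,56),(54.5,-98,56)]:
    q=np.r_[M@np.array(p[:2])/1000+t,p[2]/1000];u=proj(d,q)[0];cv2.circle(o,(int(u[0]*1),int(u[1])),2,(255,0,0),-1)
cv2.imwrite("pics/chk.png",cv2.resize(cv2.cvtColor(o,cv2.COLOR_RGB2BGR)[50:320,110:410],None,fx=2,fy=2))
m=np.array([(2,177),(52,176),(66,266),(25,280)],float)
print(cast(d,m,.048).round(3).tolist())
E
```

```text
[[126.34432  191.50351 ]
 [291.7174    57.296463]
 [393.       214.      ]
 [242.3623   312.0868  ]]
case 0.23908489642861688 13.698555510682157 [0.55596404 0.01998334] [[1.6, 1.9], [1.0, -0.3], [-0.1, -6.9], [-2.5, 5.3]]
0.02 2535.5 [   7. -108.] [65. 98.]
0.046 2535.5 [  1. -97.] [56. 98.]
0.02 3733.0 [-86. -90.] [-32.  91.]
0.046 3733.0 [-87. -80.] [-36.  92.]
[[0.385, -0.296, 0.048], [0.411, -0.232, 0.048], [0.536, -0.295, 0.048], [0.532, -0.367, 0.048]]
```

View pics/chk.png

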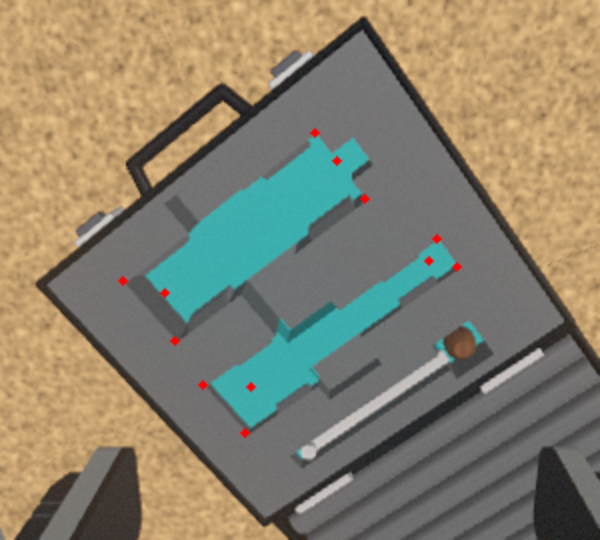

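The predicted points sit 2–3 px off the mouth corners because the hinge-side base corners were poor. I'll refine with an edge-based line fit on the same picture.

```bash
cat > fitcase.py <<'E'
from h import *; import pickle,sys
from scipy.optimize import least_squares
from scipy.ndimage import map_coordinates
SEG=[((-.125,-.13),(-.125,.13),.058),((-.12,-.141),(.1,-.141),.058),((-.12,.141),(.1,.141),.058),
((-.085,-.091),(-.035,-.091),.056),((-.086,.075),(-.073,.075),.056),((-.047,.075),(-.034,.075),.056),((.008,-.098),(.052,-.098),.056),((.02,.098),(.04,.098),.056),
((-.087,-.088),(-.087,-.04),.056),((-.033,-.088),(-.033,-.04),.056),((-.033,.02),(-.033,.07),.056),((-.087,.02),(-.087,.07),.056),((.0175,.02),(.0175,.095),.056),((.0425,.02),(.0425,.095),.056),((.0055,-.095),(.0055,-.04),.056),((.0545,-.095),(.0545,-.04),.056)]
def fit(d,th,t,sel=range(16)):
    g=cv2.GaussianBlur(cv2.cvtColor(d["color"],cv2.COLOR_RGB2GRAY),(3,3),0).astype(float)
    for half in(.009,.005):
        M=np.array([[np.cos(th),-np.sin(th)],[np.sin(th),np.cos(th)]]); L=[];Wp=[];N=[];I=[]
        off=np.arange(-half,half,.0003)
        for i in sel:
            a,b,z=SEG[i];a,b=map(np.array,(a,b));n=np.array([-(b-a)[1],(b-a)[0]]);n/=np.linalg.norm(n)
            for f in np.linspace(0,1,25):
                p=a+f*(b-a);q=(p+off[:,None]*n)@M.T+t;u=proj(d,np.c_[q,np.full(len(q),z)])
                gr=abs(np.gradient(map_coordinates(g,u[:,::-1].T,order=1))); k=gr[3:-3].argmax()+3
                if gr[k]>.8: L.append(p);Wp.append(q[k]);N.append(n);I.append(i)
        L,Wp,N,I=map(np.array,(L,Wp,N,I))
        def res(x):
            c,s=np.cos(x[0]),np.sin(x[0]);return (((Wp-x[1:])@np.array([[c,-s],[s,c]])-L)*N).sum(1)*1000
        r=least_squares(res,[th,*t],loss="soft_l1",x_scale=[.01,.01,.01]);th,t=r.x[0],r.x[1:]
    e=res(r.x);return th,t,{int(i):(round(float(np.median(e[I==i])),1),int((I==i).sum())) for i in set(I)}
if __name__=="__main__":
    d=pickle.load(open("w1.pkl","rb"))
    for sel in(range(3),range(3,16),range(16)):print(fit(d,.239,np.array([.558,.020]),sel))
E
python3 fitcase.py
```

```text
(np.float64(0.24499475225547032), array([0.55677739, 0.02170234]), {0: (-0.0, 25), 1: (0.9, 25), 2: (-1.0, 25)})
(np.float64(0.246937838846291), array([0.55660601, 0.02157732]), {3: (0.3, 25), 4: (-0.1, 25), 5: (-0.3, 25), 6: (3.9, 25), 7: (-0.6, 25), 8: (-3.8, 25), 9: (0.3, 25), 10: (0.1, 25), 11: (-3.8, 25), 12: (-0.1, 25), 13: (3.2, 25), 14: (-1.4, 25), 15: (0.9, 25)})
(np.float64(0.24622351580440568), array([0.55663322, 0.02157172]), {0: (-0.1, 25), 1: (0.9, 25), 2: (-0.9, 25), 3: (0.0, 25), 4: (-0.3, 25), 5: (-0.6, 25), 6: (3.9, 25), 7: (-0.6, 25), 8: (-3.9, 25), 9: (0.3, 25), 10: (0.3, 25), 11: (-3.9, 25), 12: (0.0, 25), 13: (3.3, 25), 14: (-1.2, 25), 15: (1.2, 25)})
```

Rim and cutout edges agree: case origin is (0.5566, 0.0216), yaw 0.246. The residuals of about 4 mm are rib edges. Now I'll go over mill A for a closer look.

```bash
python3 -m handwheel '[1,-0.003,-0.035,-0.015,0,0,0,1,-0.003,-0.035,-0.015,0,0,0,1,-0.003,-0.035,-0.015,0,0,0,1,-0.003,-0.035,-0.015,0,0,0,1,-0.003,-0.035,-0.015,0,0,0,1,-0.003,-0.035,-0.015,0,0,0,1,-0.003,-0.035,-0.015,0,0,0,1,-0.003,-0.035,-0.015,0,0,0]'
python3 -m handwheel '[1,-0.003,-0.035,-0.015,0,0,0,1,-0.003,-0.035,-0.015,0,0,0,1,-0.003,-0.035,-0.015,0,0,0,1,0,0,-0.015,0,0,0,1,0,0,0,0,0,0]'
python3 - <<'E'
from h import *
import pickle
d=grab("wrist");save(d,"pics/w2.png");pickle.dump(d,open("w2.pkl","wb"))
s=readout.state();print(s["tcp_pos"],s["ee_rot"])
c=d["color"];hsv=cv2.cvtColor(c,cv2.COLOR_RGB2HSV)
E
```

```text
clock: 2.15
tcp_pos: [0.4752, -0.2097, 0.3231]
ee_rot: [3.141, 0.0, 2.743]
ft_force: [1.0, -0.5, -0.4]
grip_width: 0.0849
clock: 2.57
tcp_pos: [0.4655, -0.3139, 0.26]
ee_rot: [3.139, -0.005, 2.74]
ft_force: [-0.1, 0.6, 0.0]
grip_width: 0.0852
[ 0.46607504 -0.31313688  0.2620686 ] [ 3.1395112  -0.00345891  2.74156974]
```

View pics/w2.png

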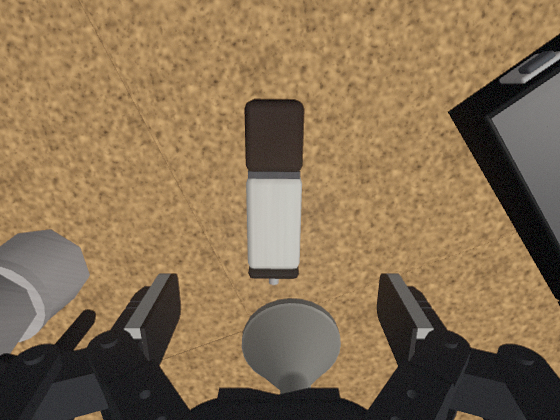

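The mill lies between the jaws. Its cup end is at v≈100 (u 246–303), the cap's top edge is at v≈268, and the stub is at (273,281), next to the funnel at (290,340).

```bash
python3 - <<'E'
from h import *; import pickle
d=pickle.load(open("w2.pkl","rb"))
c=cv2.cvtColor(d["color"],cv2.COLOR_RGB2GRAY).astype(int)
for v in(120,150,190,230,260):
    r=c[v,225:325];g=np.convolve(r,[1,1,0,-1,-1],'same');print(v,[int(i)+225 for i in np.argsort(-abs(g[3:-3]))[:6]+3])
r=c[85:300,273];print(r[10:22],r[175:205])
for f in(.048,):
    P=cast(d,[(246,115),(303,115),(247.5,262),(300,262),(274.5,100),(274,268),(274,278)],f);print((P*1000).round(0).tolist())
    a,b=(P[0]+P[1])/2,(P[2]+P[3])/2;print("yaw",np.degrees(np.arctan2(*(b-a)[1::-1])),np.linalg.norm(P[0]-P[1]),np.linalg.norm(P[2]-P[3]),np.linalg.norm(P[4]-P[5]),np.linalg.norm(P[4]-P[6]))
H=cloud(d)[...,2];print(np.median(H[110:160,255:295]),np.median(H[190:250,255:295]),np.median(H[20:80,100:400]),np.median(H[230:260,256:296]))
E
```

```text
120 [244, 304, 303, 245, 243, 305]
150 [245, 244, 302, 303, 246, 301]
190 [301, 300, 302, 248, 249, 250]
230 [300, 299, 249, 250, 310, 301]
260 [299, 298, 250, 300, 251, 249]
[151 149 148 120  53  15  30  33  47  38  43  49] [196 196 195 195 195 197 187 178 147  71  49  50  50  54  60  58  50  48
  98 162 167 168 165 164 159 131 119 126 134 139]
[[399.0, -312.0, 48.0], [416.0, -271.0, 48.0], [517.0, -365.0, 48.0], [535.0, -321.0, 48.0], [397.0, -287.0, 48.0], [532.0, -345.0, 48.0], [541.0, -349.0, 48.0]]
yaw -23.54402319096427 0.0447060981936837 0.04746287997496655 0.14662670436664066 0.15699517444386712
0.04687139192407935 0.04685247750994223 -0.00046820892892954213 0.0468282941667382
```

```bash
python3 -m handwheel '[1,0.0025,-0.005,-0.03,0,0,-0.01,1,0,0,-0.03,0,0,0,1,0,0,-0.03,0,0,0,1,0,0,-0.03,0,0,0,1,0,0,-0.03,0,0,0,1,0,0,-0.02,0,0,0,1,0,0,-0.014,0,0,0,1,0,0,0,0,0,0]' 60
python3 -m handwheel '[-1,0,0,0,0,0,0,-1,0,0,0,0,0,0,-1,0,0,0,0,0,0,-1,0,0,0,0,0,0,-1,0,0,0,0,0,0,-1,0,0,0,0,0,0]' 60
```

```text
clock: 3.28
tcp_pos: [0.4688, -0.3165, 0.0779]
ee_rot: [3.14, -0.003, 2.734]
ft_force: [-0.5, -0.0, 0.0]
grip_width: 0.0857
clock: 3.78
tcp_pos: [0.4701, -0.3199, 0.0822]
ee_rot: [-3.141, 0.003, 2.732]
ft_force: [-0.2, 2.7, 8.0]
grip_width: 0.0471
```

```bash
python3 -m handwheel '[-1,0,0,0.03,0,0,0,-1,0,0,0.035,0,0,0,-1,0,0,0.035,0,0,0,-1,0,0,0.035,0,0,0,-1,0.0017,0.0177,0,0,0,0.122,-1,0.0017,0.0177,0,0,0,0.122,-1,0.0017,0.0177,0,0,0,0.122,-1,0.0017,0.0177,0,0,0,0.122]'
python3 -m handwheel '[-1,0.0017,0.0177,0,0,0,0.122,-1,0.0017,0.0177,0,0,0,0.122,-1,0.0017,0.0177,0,0,0,0.122,-1,0.0017,0.0177,0,0,0,0.122,-1,0.0017,0.0177,0,0,0,0.122,-1,0.0017,0.0177,0,0,0,0.122,-1,0.0017,0.0177,0,0,0,0.122,-1,0.0017,0.0177,0,0,0,0.122]'
python3 -m handwheel '[-1,0.0017,0.0177,0,0,0,0.122,-1,0.0017,0.0177,0,0,0,0.122,-1,0.0017,0.0177,0,0,0,0.122,-1,0.0017,0.0177,0,0,0,0.122,-1,0.0017,0.0177,0,0,0,0.122,-1,0.0017,0.0177,0,0,0,0.122,-1,0,0,0,0,0,0,-1,0,0,0,0,0,0]'
python3 - <<'E'
from h import *
import pickle
d=grab("wrist");save(d,"pics/w3.png");pickle.dump(d,open("w3.pkl","wb"))
s=readout.state();print(s["tcp_pos"],s["ee_rot"],s["ft_force"],s["wrist_torque"])
E
```

```text
clock: 4.45
tcp_pos: [0.4758, -0.2478, 0.2154]
ee_rot: [-3.141, 0.0, -3.058]
ft_force: [-0.0, -0.9, -3.8]
grip_width: 0.0474
clock: 5.12
tcp_pos: [0.4894, -0.106, 0.2152]
ee_rot: [-3.141, 0.0, -2.081]
ft_force: [0.1, -0.0, -3.7]
grip_width: 0.0475
clock: 5.78
tcp_pos: [0.4996, -0.0001, 0.2152]
ee_rot: [-3.142, -0.0, -1.355]
ft_force: [0.3, -0.1, -3.0]
grip_width: 0.0474
[ 0.49958646 -0.00069563  0.21513865] [ 3.14152341e+00 -3.48822717e-04 -1.35684682e+00] [ 0.56861483 -0.36543802 -3.3097099 ] [ 0.01068231 -0.02379266 -0.01034981]
```

View pics/w3.png

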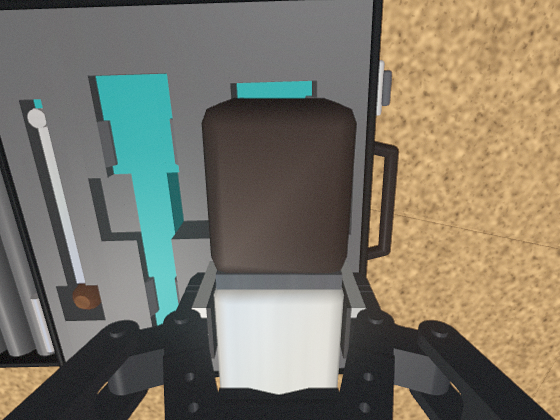

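The mill is held level and square between the jaws, with the cup's end at v≈98. The case cutouts are visible at (155,120) and (275,88). I'll check the mill's offset in the hand and the case fit from here.

```bash
python3 - <<'E'
from h import *; import pickle
from fitcase import fit
d=pickle.load(open("w3.pkl","rb"));T=np.array([.49959,-.0007]);yaw=-1.3568
P=cast(d,[(279,98),(203,130),(355,130),(211,265),(349,265)],.181)[:,:2]-T
c,s=np.cos(yaw),np.sin(yaw);print("tool-frame (x to foot,y) mm",((P@np.array([[c,-s],[s,c]]))*[1,-1]*1000).round(1).tolist())
for sel in((0,1),(1,6,14),(0,1,3,6,14)):print(fit(d,.246,np.array([.5566,.0216]),sel))
g=cv2.cvtColor(d["color"],cv2.COLOR_RGB2GRAY).astype(int);print(g[85:112,279])
E
```

```text
tool-frame (x to foot,y) mm [[79.2, -0.2], [70.3, -22.3], [70.3, 22.0], [25.9, -22.8], [25.9, 23.3]]
(np.float64(0.24055626835404958), array([0.55670851, 0.02761896]), {0: (0.1, 20), 1: (-0.1, 24)})
(np.float64(0.19750112001925244), array([0.5602128 , 0.02448248]), {1: (2.2, 24), 6: (-1.0, 25), 14: (0.0, 25)})
(np.float64(0.1994498193466511), array([0.55959995, 0.02615919]), {0: (0.7, 24), 1: (0.7, 24), 3: (1.7, 25), 6: (-3.0, 25), 14: (-0.2, 25)})
[144 142 145 145 145 142 145 143 146 145 142 148 128  67  24  31  28  32
  27  36  37  40  39  38  48  44  46]
```

```bash
python3 - <<'E'
from h import *; import pickle
d=pickle.load(open("w3.pkl","rb"));th=.246;M=np.array([[np.cos(th),-np.sin(th)],[np.sin(th),np.cos(th)]])
W=cast(d,[(234,83),(316,81),(93,76),(170,74),(380,0)],.056)[:,:2]
print(((W-[.5566,.0216])@M*1000).round(1).tolist(), "expect (-33,-91),(-87,-91),(54.5,-98),(5.5,-98)")
dy=(W[0]-W[1]);print(np.arctan2(dy[1],dy[0]),[np.arctan2(*(W[2]-W[1])[::-1]),np.arctan2(7,-141)])
c=cv2.cvtColor(d["color"],cv2.COLOR_RGB2BGR)[60:280,80:400];cv2.imwrite("pics/c3.png",cv2.resize(c,None,fx=2.5,fy=2.5))
E
```

```text
[[-35.7, -91.6], [-86.4, -91.2], [50.6, -98.3], [3.1, -98.0], [-123.0, -134.0]] expect (-33,-91),(-87,-91),(54.5,-98),(5.5,-98)
0.23796444928140278 [np.float64(0.1938102977576904), np.float64(3.0919879897243385)]
```

View pics/c3.png

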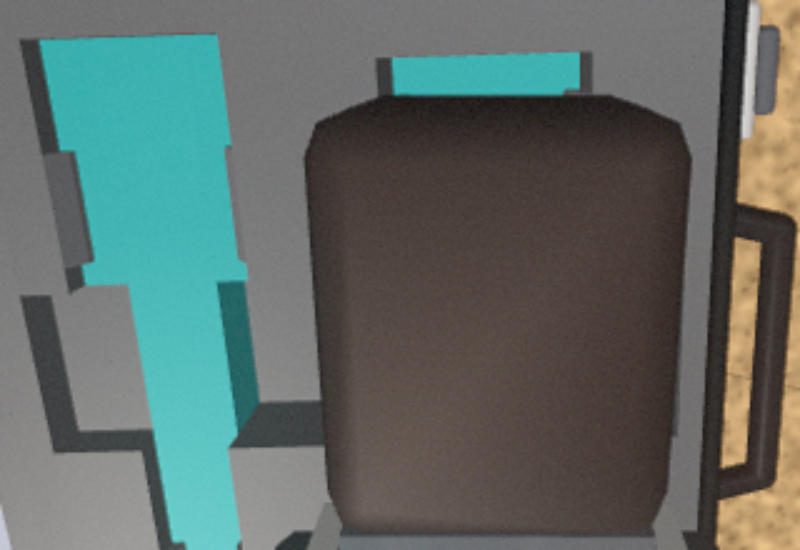

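Re-read corners from the crop, (230,84), (317,82), (89,76) and (167,74), agree with the case fit to about 1 mm. I'll rotate by the last 0.031 rad and lower onto the ribs, then push.

```bash
python3 -m handwheel '[-1,0.0005,0,-0.025,0,0,0.031,-1,0,0,-0.025,0,0,0,-1,0,0,-0.015,0,0,0,-1,0,0,-0.015,0,0,0,-1,0,0,-0.005,0,0,0,-1,0,0,-0.005,0,0,0,-1,0,0,0,0,0,0]' 80
python3 -m handwheel '[-1,0,0,-0.005,0,0,0,-1,0,0,-0.005,0,0,0,-1,0,0,-0.005,0,0,0]'
```

```text
clock: 6.42
tcp_pos: [0.5005, -0.0014, 0.1254]
ee_rot: [-3.141, -0.001, -1.326]
ft_force: [1.7, -2.2, -6.1]
grip_width: 0.0472
clock: 6.67
tcp_pos: [0.501, -0.0015, 0.1118]
ee_rot: [-3.14, -0.002, -1.325]
ft_force: [-3.0, -1.0, 8.4]
grip_width: 0.0474
```

```bash
python3 -m handwheel '[-1,0,0,-0.004,0,0,0,-1,0,0,-0.004,0,0,0,-1,0,0,-0.003,0,0,0,-1,0,0,0,0,0,0]'; python3 -m handwheel '[-1,0,0,-0.002,0,0,0,-1,0,0,-0.002,0,0,0,-1,0,0,0,0,0,0]'
```

```text
clock: 7.0
tcp_pos: [0.501, -0.0015, 0.1022]
ee_rot: [-3.14, -0.002, -1.325]
ft_force: [-8.5, -1.5, 21.4]
grip_width: 0.0473
clock: 7.25
tcp_pos: [0.5011, -0.0015, 0.1021]
ee_rot: [-3.14, -0.003, -1.325]
ft_force: [-30.2, 2.2, 62.1]
grip_width: 0.0468
```

Stiff at TCP z 0.102, which puts the mill's lower face at 0.020: home. I'll relax, open moderately within the notch, lift and check from the wrist.

```bash
python3 -m handwheel '[-1,0,0,0.004,0,0,0,0.4,0,0,0,0,0,0,0.4,0,0,0,0,0,0,0.4,0,0,0,0,0,0,0.4,0,0,0.01,0,0,0,0.4,0,0,0.03,0,0,0,0.4,0,0,0.035,0,0,0,0.4,0,0,0.035,0,0,0]'
python3 -m handwheel '[0.4,-0.015,0,0.035,0,0,0,0.4,-0.02,0.02,0.035,0,0,0,0.4,-0.02,0.02,0.02,0,0,0,0.4,0,0,0,0,0,0]'
python3 - <<'E'
from h import *
import pickle
d=grab("wrist");save(d,"pics/w4.png");pickle.dump(d,open("w4.pkl","wb"))
s=readout.state();print(s["tcp_pos"],s["ee_rot"],s["ft_force"])
E
```

```text
clock: 7.92
tcp_pos: [0.4994, -0.0005, 0.2102]
ee_rot: [3.14, 0.001, -1.325]
ft_force: [0.5, -0.6, 0.8]
grip_width: 0.0596
clock: 8.25
tcp_pos: [0.4456, 0.0398, 0.3023]
ee_rot: [-3.136, -0.002, -1.323]
ft_force: [0.4, -0.7, 0.8]
grip_width: 0.0601
[0.44658024 0.03876132 0.29975714] [-3.13700970e+00 -2.09908147e-03 -1.32275111e+00] [ 0.20147579 -0.20030158 -0.23331385]
```

View pics/w4.png

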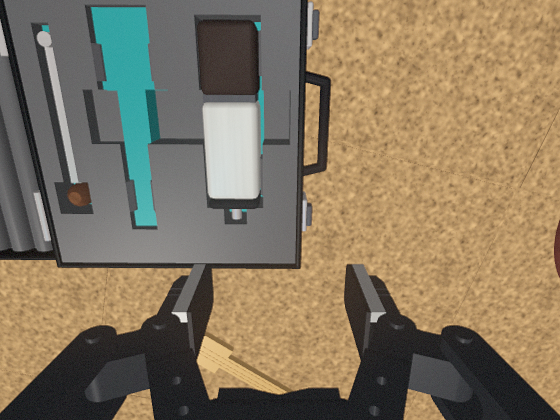

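The mill lies in its cutout, cup at (228,57) and stub in its slot at (236,212). I'll check its heights at both ends from the depth image.

```bash
python3 - <<'E'
from h import *; import pickle
d=pickle.load(open("w4.pkl","rb"));P=cloud(d);H=P[...,2]*1000
b=lambda u0,u1,v0,v1:round(float(np.median(H[v0:v1,u0:u1])),1)
print("foot",b(210,245,28,50),"cup",b(210,245,60,85),"body",b(215,250,110,130),"head",b(215,250,170,190),"foam",b(172,188,30,80),b(100,120,165,205),b(100,220,235,255),"paddle floor",b(105,140,15,40),b(140,150,205,220))
E
```

```text
foot 67.5 cup 67.3 body 67.2 head 67.1 foam 54.8 54.8 54.9 paddle floor 44.8 44.9
```

The mill is home and level at both ends: 12.3 mm above the foam against 12 nominal. Now the paddle.

```bash
python3 -m handwheel '[0.4,0,0.034,-0.003,0,0,0.119,0.4,0,0.034,-0.003,0,0,0.119,0.4,0,0.034,-0.003,0,0,0.119,0.4,0,0.034,-0.003,0,0,0.119,0.4,0,0.034,-0.003,0,0,0.119,0.4,0,0.034,-0.003,0,0,0.119,0.4,0,0.034,-0.003,0,0,0.119,0.4,0,0.034,-0.003,0,0,0.119]'
python3 -m handwheel '[0.4,0,0,-0.02,0,0,0,0.4,0,0,0,0,0,0]'
python3 - <<'E'
from h import *
import pickle
d=grab("wrist");save(d,"pics/w5.png");pickle.dump(d,open("w5.pkl","wb"))
s=readout.state();print(s["tcp_pos"],s["ee_rot"],s["qpos"][5])
E
```

```text
clock: 8.97
tcp_pos: [0.4465, 0.3113, 0.271]
ee_rot: [3.14, 0.001, -0.367]
ft_force: [0.5, -0.2, -0.5]
grip_width: 0.06
clock: 9.13
tcp_pos: [0.4454, 0.3106, 0.2478]
ee_rot: [3.137, 0.004, -0.37]
ft_force: [-0.1, -0.5, -1.0]
grip_width: 0.06
[0.44563599 0.30959592 0.24945725] [ 3.13770828  0.00369613 -0.37208839] -2.4033329010405
```

View pics/w5.png

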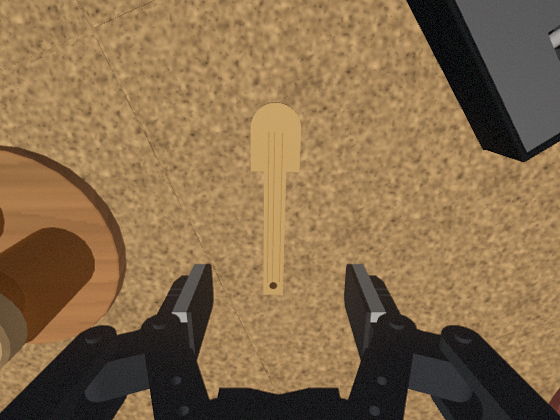

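The paddle's blade tip is at (276,102), its shoulders at v≈171 and its handle end at (273,294). The turntable is clear at left.

```bash
python3 - <<'E'
from h import *; import pickle
d=pickle.load(open("w5.pkl","rb"));c=d["color"].astype(int);hsv=cv2.cvtColor(d["color"],cv2.COLOR_RGB2HSV)
g=cv2.GaussianBlur(d["color"],(3,3),0)[...,2].astype(int)+0
pts=[]
for v in(140,155,185,205,225,245,265,280):
    r=g[v,235:318].astype(float);gr=np.convolve(r,[1,1,1,0,-1,-1,-1],'same');L=235+4+gr[4:38].__abs__().argmax();Rr=235+42+abs(gr[42:-4]).argmax();pts.append((v,int(L),int(Rr)))
print(pts)
W=cast(d,[(276,102),(273,294.5),(251,171),(301,171),(275,185),(273,280)],.010)[:,:2]
print((W*1000).round(1).tolist())
a,b=W[0],W[1];print("len",np.linalg.norm(a-b),"yaw ends",np.arctan2(*(a-b)[::-1]),"handle",np.arctan2(*(W[4]-W[5])[::-1]),"mid",(a+b)/2)
u=(a-b)/np.linalg.norm(a-b);m=(a+b)/2;sh=(W[2]+W[3])/2;print("shoulder x",(sh-m)@u,"width",np.linalg.norm(W[2]-W[3]));print("grasp x=+12:",m+.012*u)
E
```

```text
[(140, 250, 313), (155, 239, 302), (185, 263, 305), (205, 243, 312), (225, 248, 289), (245, 255, 284), (265, 262, 283), (280, 239, 290)]
[[509.0, 287.7], [333.3, 359.7], [461.5, 330.5], [445.1, 288.5], [441.4, 315.1], [349.2, 353.4]]
len 0.18994280710293857 yaw ends -0.3889660873145323 handle -0.3939367644407301 mid [0.42114131 0.32369706]
shoulder x 0.03515125791093627 width 0.045085873355916184
grasp x=+12: [0.43224493 0.31914628]
```

```bash
python3 -m handwheel '[0.2,-0.0135,0.0095,-0.03,0,0,-0.018,0.2,0,0,-0.03,0,0,0,0.2,0,0,-0.03,0,0,0,0.2,0,0,-0.03,0,0,0,0.2,0,0,-0.03,0,0,0,0.2,0,0,-0.015,0,0,0,0.2,0,0,-0.01,0,0,0,0.2,0,0,0,0,0,0]' 50
python3 -m handwheel '[-1,0,0,0,0,0,0,-1,0,0,0,0,0,0,-1,0,0,0,0,0,0,-1,0,0,0,0,0,0,-1,0,0,0,0,0,0]' 50
```

```text
clock: 9.85
tcp_pos: [0.4326, 0.3179, 0.0757]
ee_rot: [3.139, 0.002, -0.393]
ft_force: [0.5, -0.3, 0.3]
grip_width: 0.0508
clock: 10.27
tcp_pos: [0.4344, 0.3197, 0.0794]
ee_rot: [-3.14, -0.003, -0.391]
ft_force: [-0.3, -1.1, 7.0]
grip_width: 0.018
```

```bash
python3 -m handwheel '[-1,0,0,0.02,0,0,0,-1,0,0,0.03,0,0,0,-1,0,0,0.035,0,0,0,-1,0,0,0.035,0,0,0,-1,0.0157,-0.0302,0.005,0,0,-0.0935,-1,0.0157,-0.0302,0.005,0,0,-0.0935,-1,0.0157,-0.0302,0.005,0,0,-0.0935,-1,0.0157,-0.0302,0.005,0,0,-0.0935]'
python3 -m handwheel '[-1,0.0157,-0.0302,0,0,0,-0.0935,-1,0.0157,-0.0302,0,0,0,-0.0935,-1,0.0157,-0.0302,0,0,0,-0.0935,-1,0.0157,-0.0302,0,0,0,-0.0935,-1,0.0157,-0.0302,0,0,0,-0.0935,-1,0.0157,-0.0302,0,0,0,-0.0935,-1,0,0,0,0,0,0,-1,0,0,0,0,0,0]'
python3 - <<'E'
from h import *
import pickle
d=grab("wrist");save(d,"pics/w6.png");pickle.dump(d,open("w6.pkl","wb"))
s=readout.state();print(s["tcp_pos"],s["ee_rot"],s["ft_force"])
E
```

```text
clock: 10.93
tcp_pos: [0.4966, 0.1974, 0.2188]
ee_rot: [-3.14, -0.001, -0.768]
ft_force: [0.7, 0.3, -0.4]
grip_width: 0.0175
clock: 11.6
tcp_pos: [0.5907, 0.0157, 0.2179]
ee_rot: [-3.141, -0.0, -1.328]
ft_force: [-0.9, 0.8, -0.7]
grip_width: 0.0182
[0.59023691 0.01696272 0.2177985 ] [-3.14136942e+00  2.27310639e-04 -1.32567482e+00] [ 0.22533191  1.30341641 -0.56236179]
```

View pics/w6.png

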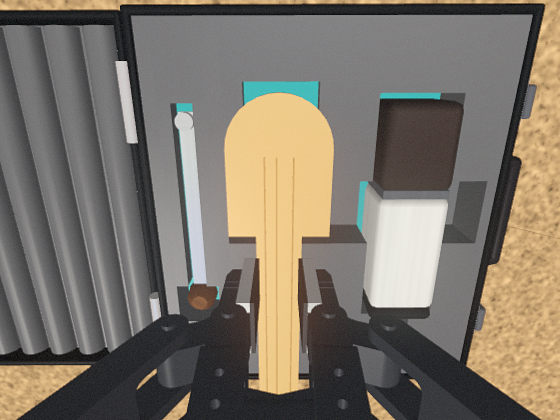

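The paddle is held straight, blade tip at (279,93) and shoulders at v≈237. The mill is still home beside it. I'll measure the paddle's offset and tilt in the hand.

```bash
python3 - <<'E'
from h import *; import pickle
d=pickle.load(open("w6.pkl","rb"));P=cloud(d);H=P[...,2]
b=lambda u0,u1,v0,v1:round(float(np.median(H[v0:v1,u0:u1]))*1000,1)
print("tip",b(260,300,100,115),"mid",b(245,315,150,170),"shoulder",b(240,320,215,232),"handle",b(270,290,270,285),b(270,290,320,340),b(270,290,365,380),"foam",b(340,360,100,200))
zt=np.median(H[110:225,255:305]);th=.246;M=np.array([[np.cos(th),-np.sin(th)],[np.sin(th),np.cos(th)]])
W=cast(d,[(279,93),(229,237),(331.5,237),(275,250)],zt)[:,:2];L=(W-[.5566,.0216])@M*1000
print(zt,L.round(1).tolist(),"shoulder mid",(L[1]+L[2])/2,"expect tip (30,-95) shoulder y -35")
v=(W[0]-(W[1]+W[2])/2);print("yaw",np.arctan2(*v[::-1]),"sh normal",np.arctan2(*(W[2]-W[1])[::-1])+np.pi/2)
W=cast(d,[(243,82),(319,81)],.056)[:,:2];print("mouth",((W-[.5566,.0216])@M*1000).round(1).tolist(),"expect 54.5/5.5,-98")
E
```

```text
tip 147.0 mid 147.2 shoulder 147.3 handle 147.3 147.4 147.4 foam 54.8
0.14719262781962336 [[31.3, -94.2], [53.4, -34.1], [8.5, -33.9], [33.3, -27.7]] shoulder mid [ 30.94616494 -34.02285608] expect tip (30,-95) shoulder y -35
yaw -1.3189151784997706 sh normal -1.3286314506089703
mouth [[53.6, -98.3], [6.2, -98.7]] expect 54.5/5.5,-98
```

```bash
python3 -m handwheel '[-1,-0.0005,-0.001,-0.025,0,0,0,-1,0,0,-0.025,0,0,0,-1,0,0,-0.02,0,0,0,-1,0,0,-0.008,0,0,0,-1,0,0,0,0,0,0]' 60
python3 -m handwheel '[-1,0,0,-0.004,0,0,0,-1,0,0,-0.003,0,0,0,-1,0,0,-0.003,0,0,0,-1,0,0,0,0,0,0]'
```

```text
clock: 12.07
tcp_pos: [0.5881, 0.0177, 0.1375]
ee_rot: [3.138, 0.002, -1.323]
ft_force: [0.6, 0.6, -0.4]
grip_width: 0.0171
clock: 12.4
tcp_pos: [0.5899, 0.0162, 0.1302]
ee_rot: [-3.141, -0.001, -1.325]
ft_force: [-3.0, -1.3, 3.7]
grip_width: 0.0169
```

```bash
python3 -m handwheel '[-1,0,0,-0.002,0,0,0,-1,0,0,-0.002,0,0,0,-1,0,0,0,0,0,0]'
python3 -m handwheel '[-1,0,0,-0.002,0,0,0,-1,0,0,-0.002,0,0,0,-1,0,0,0,0,0,0]'
```

```text
clock: 12.65
tcp_pos: [0.5897, 0.0161, 0.1257]
ee_rot: [3.141, -0.001, -1.326]
ft_force: [-2.7, -1.8, 1.6]
grip_width: 0.0167
clock: 12.9
tcp_pos: [0.5899, 0.0161, 0.1253]
ee_rot: [-3.141, -0.001, -1.325]
ft_force: [-16.9, -0.3, 32.0]
grip_width: 0.0169
```

Stiff stop at about home height. I'll relax, open slightly, lift and check the ends by depth.

```bash
python3 -m handwheel '[-1,0,0,0.004,0,0,0,-0.2,0,0,0,0,0,0,-0.2,0,0,0,0,0,0,-0.2,0,0,0,0,0,0,-0.2,0,0,0.01,0,0,0,-0.2,0,0,0.03,0,0,0,-0.2,0,0,0.035,0,0,0,-0.2,0,0,0.035,0,0,0]'
python3 -m handwheel '[-1,-0.02,0.03,0.03,0,0,0,-1,-0.02,0.03,0.03,0,0,0,-1,-0.02,0.03,0.02,0,0,0,-1,-0.01,0.03,0,0,0,0,-1,0,0,0,0,0,0,-1,0,0,0,0,0,0]'
python3 - <<'E'
from h import *
import pickle
d=grab("wrist");save(d,"pics/w7.png");pickle.dump(d,open("w7.pkl","wb"))
print(readout.state()["tcp_pos"])
P=cloud(d);H=P[...,2]*1000;th=.246;M=np.array([[np.cos(th),-np.sin(th)],[np.sin(th),np.cos(th)]])
L=(P[...,:2]-[.5566,.0216])@M*1000
def b(x,y,r=4):
    m=(abs(L[...,0]-x)<r)&(abs(L[...,1]-y)<r)&(H>10)&(H<90);return (round(float(np.median(H[m])),1),int(m.sum())) if m.any() else None
for n,x,y in(("blade tip",30,-88),("blade",30,-60),("blade L",14,-60),("blade R",46,-60),("handle0",30,-20),("h20",30,20),("h50",30,50),("h75",30,75),("h88",30,88),("foam",-10,-60),("foam",-10,60),("foam",70,60),("foam",30,115),("mill foot",-60,-75),("mill head",-60,55)):print(n,b(x,y))
E
```

```text
clock: 13.57
tcp_pos: [0.5891, 0.0165, 0.2366]
ee_rot: [3.141, 0.001, -1.325]
ft_force: [0.8, 0.2, -0.4]
grip_width: 0.0341
clock: 14.07
tcp_pos: [0.5238, 0.131, 0.3098]
ee_rot: [-3.14, -0.0, -1.323]
ft_force: [0.7, -0.2, -0.8]
grip_width: 0.0002
[0.52406354 0.13001985 0.30908849]
blade tip None
blade None
blade L None
blade R None
handle0 (56.4, 108)
h20 (56.0, 91)
h50 (55.7, 82)
h75 (55.4, 76)
h88 (55.6, 75)
foam None
foam (54.7, 81)
foam (55.0, 79)
foam (54.8, 73)
mill foot None
mill head (66.9, 83)
```

View pics/w7.png

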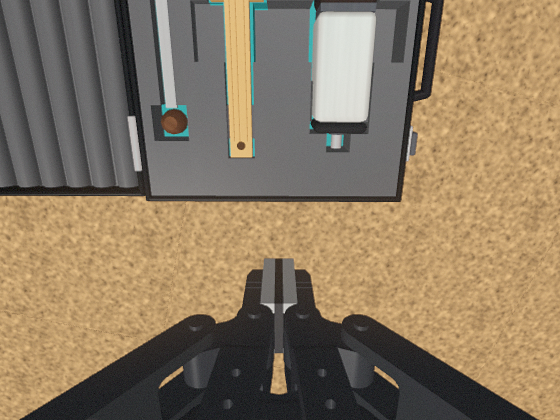

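The handle end at (241,150) is nearly flush, but the paddle rises towards the blade (+1.6 mm at y −20). I'll press the blade with closed fingers, then the handle end.

```bash
python3 -m handwheel '[-1,0.0155,-0.0328,-0.015,0,0,0,-1,0.0155,-0.0328,-0.015,0,0,0,-1,0.0155,-0.0328,-0.015,0,0,0,-1,0.0155,-0.0328,-0.015,0,0,0,-1,0.0155,-0.0328,-0.015,0,0,0,-1,0,0,-0.035,0,0,0,-1,0,0,-0.035,0,0,0,-1,0,0,-0.02,0,0,0]'
python3 -m handwheel '[-1,0,0,-0.005,0,0,0,-1,0,0,-0.003,0,0,0,-1,0,0,-0.003,0,0,0,-1,0,0,0,0,0,0]'
```

```text
clock: 14.78
tcp_pos: [0.6, -0.0363, 0.1388]
ee_rot: [3.137, 0.002, -1.329]
ft_force: [-1.0, 1.2, -2.0]
grip_width: -0.0001
clock: 15.12
tcp_pos: [0.6023, -0.0348, 0.1339]
ee_rot: [-3.14, -0.001, -1.326]
ft_force: [-0.1, 0.7, 0.5]
grip_width: -0.0001
```

```bash
python3 -m handwheel '[-1,0,0,-0.002,0,0,0,-1,0,0,-0.002,0,0,0,-1,0,0,-0.001,0,0,0,-1,0,0,0,0,0,0]'; python3 -m handwheel '[-1,0,0,-0.002,0,0,0,-1,0,0,0,0,0,0]'
```

```text
clock: 15.45
tcp_pos: [0.6023, -0.0345, 0.1287]
ee_rot: [-3.14, -0.001, -1.325]
ft_force: [0.7, -1.2, 3.4]
grip_width: -0.0003
clock: 15.62
tcp_pos: [0.6024, -0.0346, 0.1286]
ee_rot: [-3.14, -0.002, -1.325]
ft_force: [-7.0, 0.6, 20.7]
grip_width: 0.0001
```

```bash
python3 -m handwheel '[-1,0,0,-0.001,0,0,0,-1,0,0,0,0,0,0,-1,0,0,0.03,0,0,0,-1,-0.0088,0.0352,0,0,0,0,-1,-0.0088,0.0352,0,0,0,0,-1,-0.0088,0.0352,0,0,0,0,-1,-0.0088,0.0352,0,0,0,0,-1,0,0,-0.015,0,0,0]'
python3 -m handwheel '[-1,0,0,-0.006,0,0,0,-1,0,0,-0.004,0,0,0,-1,0,0,-0.002,0,0,0,-1,0,0,0,0,0,0]'; python3 -m handwheel '[-1,0,0,-0.002,0,0,0,-1,0,0,-0.001,0,0,0,-1,0,0,0,0,0,0]'
```

```text
clock: 16.28
tcp_pos: [0.5661, 0.1117, 0.1425]
ee_rot: [-3.138, 0.001, -1.321]
ft_force: [1.0, 0.2, -0.2]
grip_width: -0.0004
clock: 16.62
tcp_pos: [0.5664, 0.1061, 0.1286]
ee_rot: [3.141, 0.001, -1.326]
ft_force: [-5.8, 3.6, 10.2]
grip_width: -0.0004
clock: 16.87
tcp_pos: [0.5665, 0.106, 0.1285]
ee_rot: [-3.141, 0.001, -1.326]
ft_force: [-17.5, 5.0, 34.0]
grip_width: 0.0001
```

Firm stop at the same height at both ends. I'll back off with the whole case in view and check the heights.

```bash
python3 -m handwheel '[-1,0,0,0.03,0,0,0,-1,-0.01,0,0.035,0,0,0,-1,-0.02,-0.01,0.035,0,0,0,-1,-0.02,-0.02,0.035,0,0,0,-1,-0.02,-0.02,0.03,0,0,0,-1,0,-0.02,0.03,0,0,0,-1,0,-0.02,0.02,0,0,0,-1,0,0,0,0,0,0]'
cat > chk.py <<'E'
from h import *
d=grab("wrist");print(readout.state()["tcp_pos"])
P=cloud(d);H=P[...,2]*1000;th=.246;M=np.array([[np.cos(th),-np.sin(th)],[np.sin(th),np.cos(th)]])
L=(P[...,:2]-[.5566,.0216])@M*1000
def b(x,y,r=4):
    m=(abs(L[...,0]-x)<r)&(abs(L[...,1]-y)<r)&(H>10)&(H<90);return (round(float(np.median(H[m])),1),int(m.sum())) if m.any() else None
for n,x,y in(("blade tip",30,-88),("blade",30,-60),("blade L",14,-60),("blade R",46,-60),("handle0",30,-20),("h20",30,20),("h50",30,50),("h75",30,75),("h88",30,88),("foam",-10,-60),("foam",-10,60),("foam",70,60),("foam",30,115),("mill foot",-60,-75),("mill head",-60,55)):print(n,b(x,y))
E
python3 chk.py
```

```text
clock: 17.53
tcp_pos: [0.499, 0.0139, 0.3421]
ee_rot: [-3.136, -0.004, -1.33]
ft_force: [0.6, 0.2, 0.8]
grip_width: 0.0002
[0.49875334 0.01531218 0.33955693]
blade tip (55.0, 72)
blade (54.9, 72)
blade L (54.9, 68)
blade R (55.1, 72)
handle0 (54.9, 63)
h20 (55.0, 55)
h50 (55.1, 50)
h75 (54.7, 48)
h88 (55.3, 46)
foam (54.9, 65)
foam (54.8, 52)
foam (55.0, 49)
foam (55.0, 43)
mill foot (67.6, 80)
mill head (66.8, 56)
```

The paddle is flush everywhere. The mill's foot reads 0.6 mm higher than nominal, close to noise. I'll give the cup end one gentle confirming press.

```bash
python3 -m handwheel '[-1,0.005,-0.022,-0.03,0,0,0,-1,0.005,-0.022,-0.03,0,0,0,-1,0.004,-0.022,-0.03,0,0,0,-1,0,0,-0.035,0,0,0,-1,0,0,-0.035,0,0,0,-1,0,0,-0.028,0,0,0,-1,0,0,0,0,0,0,-1,0,0,0,0,0,0]'
python3 -m handwheel '[-1,0,0,-0.004,0,0,0,-1,0,0,-0.004,0,0,0,-1,0,0,-0.002,0,0,0,-1,0,0,0,0,0,0]'
```

```text
clock: 18.25
tcp_pos: [0.5106, -0.0477, 0.1472]
ee_rot: [3.138, 0.002, -1.326]
ft_force: [-0.4, -0.2, 0.7]
grip_width: -0.0002
clock: 18.58
tcp_pos: [0.5125, -0.0482, 0.1407]
ee_rot: [-3.14, -0.001, -1.325]
ft_force: [-3.0, -0.1, 9.6]
grip_width: 0.0001
```

```bash
python3 -m handwheel '[-1,0,0,-0.001,0,0,0,-1,0,0,0,0,0,0]'
python3 -m handwheel '[-1,0,0,0.03,0,0,0,-1,0,0.02,0.035,0,0,0,-1,-0.01,0.02,0.035,0,0,0,-1,0,0.02,0.035,0,0,0,-1,0,0,0.035,0,0,0,-1,0,0,0.03,0,0,0,-1,0,0,0,0,0,0,-1,0,0,0,0,0,0]'; python3 chk.py
```

```text
clock: 18.75
tcp_pos: [0.5125, -0.0482, 0.1406]
ee_rot: [-3.14, -0.001, -1.325]
ft_force: [-7.7, 2.3, 17.1]
grip_width: 0.0
clock: 19.42
tcp_pos: [0.5027, 0.0119, 0.3405]
ee_rot: [-3.138, -0.002, -1.325]
ft_force: [-0.2, 0.9, -0.4]
grip_width: -0.0
[0.50221662 0.01189448 0.3386705 ]
blade tip (55.0, 76)
blade (54.9, 73)
blade L (55.0, 72)
blade R (55.0, 69)
handle0 (55.1, 61)
h20 (55.1, 58)
h50 (55.0, 51)
h75 (55.0, 42)
h88 (54.9, 46)
foam (54.8, 74)
foam (55.0, 52)
foam (55.0, 48)
foam (54.7, 43)
mill foot (66.9, 81)
mill head (66.9, 49)
```

Both are home: the mill reads 66.9 mm at both ends (12 mm above the foam) and the paddle is flush. Handing in.

```bash
python3 -c "from plant import job; print(job.finish_job())"
```

```text
the job is handed in; nothing more can be done
None
```

I packed the mill first, then the paddle, and handed the job in at 19.4 s of the 72 s allowed. I used mill A, the one farthest to the robot's right. The moka pot, funnel, canisters and second mill were never touched.

**Mill:** pressed home in its cutout. After the first push the foot end read about 0.6 mm high, close to noise, so I pressed the cup end once more. It then read 12.0 mm above the foam at both ends, which matches the nominal height.

**Paddle:** the first press at the middle left it rising towards the blade, about 1.6 mm at the finger notch. I pressed the blade (peak reading 21 N) and then the handle end (34 N). The final check shows it flush with the foam within 0.3 mm at every point measured.

**Disagreements:** the depth images read all heights about 1 mm low, so I judged heights against the foam. The first case fit was off by 2–3 px, and I redid it with edges. The highest wrist force I read was about 62 N vertically (69 N in total), during the mill's first push.

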